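# Draw the power board out from under its lips and hold it up level

## Robot

A 7-joint arm with a two-finger parallel gripper is mounted at the origin on the work surface. World frame = base frame: x ahead of the robot, y to its left, z up, the work surface at z = 0. Lengths are in m, angles in degrees, forces in N, time in s.
With the tool pointing down it reaches from about 0.425 to 0.825 m from the base axis. Payload 3.6 kg.
Tool frame: the origin (TCP) lies midway between the tips of the shut fingers; the grasp point (between the pads) lies 19 mm behind it (manip.grip_point_offset is the distance from the TCP to the grasp point, in m); z points along the fingers, y is the direction in which the jaws open and shut (so a half turn about z gives the same grasp; the last joint's range is limited). The gripper opens to 85 mm and grips with 20 to 120 N. Pads are 22 mm wide; open, the fingers measure 114 mm over their backs; the gripper's body (76 mm by 85 mm) begins 54 mm behind the grasp point. The pads swing forward as they close: fully open they stand 13 mm farther back than shut.
Start: joints at [-72.852, 35.231, -0.722, 81.555, 0.464, 63.22, -2.315], TCP at [0.208, 0.616, 0.231] pointing down, gripper open.
Joint ranges: [-178.69, 178.69], [-17.37, 117.87], [-77.05, 75.6], [15.02, 138.74], [-78.02, 258.01], [0.78, 113.62], [-162.83, 162.83]. Speed limits (degrees/s): [159.86, 159.86, 180, 180, 180, 180, 180].

## Interface

Orientations are given as [roll, pitch, yaw] about the fixed x, y, z axes, in that order (R = Rz(yaw) Ry(pitch) Rx(roll)).
In Python, from workcell import manip, snapshot, camera_model, nets gives the robot as it stands. The module is installed in compiled form; this text tells all that it offers.
- The arm moves only by the tool drive_tool, never from a script. Its argument "deltas" is a list of rows, each an object of numbers: "x", "y", "z": the shift along the tool's x, y, z in mm; "rx", "ry", "rz": the turn, a rotation vector about the tool's x, y, z in degrees; "hand": the closure, from -1 (fully open) to 1 (shut), so that 0 is half open. A call has 1 to 5 rows; each row shifts and turns the commanded pose from where the row before left it, along the tool's axes as they then stand; what a row does not reach is not made up. A row lasts 1/10 s, in which the tool goes at most 50 mm and 8.59 degrees, less where a joint would pass 70% of its speed; a pose out of reach is approached as far as the arm can. A call with a gripper value outside its range is refused whole. The fingers move at their own pace and stop on an object; "force" is the grip in N (left out, the last holds). Time passes only in rows, so rows that do not move let the fingers close. It gives the time, the measured TCP pose, the force and the opening at its end, in the units of the state.
- manip.get_state(): the state, without advancing time (a new reading comes with each control period).
- snapshot(name): name is "side" or "top" or "wrist"; returns the picture (400x640x3 uint8, blue, green, red); there is no depth.
- camera_model(name): a dict with "K" (3x3 intrinsics, pixels), "R" (3x3) and "t" (3): a world point X has camera coordinates R X + t. Camera axes: x right, y down, z forward; pixel columns grow to the right and rows downward; lengths in m; the calibration is good to about 2 mm. A picture is of the moment at which its call begins: read the wrist's pose just before it. camera_model takes no time and is no camera call; for the wrist camera it gives the pose at the moment of the call.
- manip.job_done(): hands the job in, once; it reports no verdict.
Trained networks look in the newest picture that a camera, given by its name, has taken for a name from the list of things; names that differ only in an ending like _2 or _b are one class to them, and where a whole thing is asked for, a point or a joint stands for the part that bears it (a point fixed in the world has none). Each returns a list of dicts, best first, with "score" (0 to 1); they miss things now and then, are a little off and sometimes report something else, mostly with a low value. They report only what shows in the picture. A call takes as long as a camera call. They do not tell look-alikes from the thing itself.
- nets.outline_of(camera, label): "region" (400x640 bool, what is visible of it) and "uv" ([column, row] in pixels, amid what is visible of it).
- nets.pinpoint(camera, label): "uv" ([column, row] in pixels: a listed point, or the origin of a listed thing).
The state is a dict: "t": time; "q": joint angles; "qvel": joint speeds; "joint_efforts": joint torques, N m; "tcp_pos": TCP position; "ee_rot": TCP orientation; "contact_force": force on the tool from outside, world axes, zero at the start; "moment": the same for the moment, N m; "grip_width": opening from 0.0 (shut) to 1.0 (fully open).
Only numpy, scipy, OpenCV 4.12 (cv2) and the standard library are available. Lean on these libraries where they do the work, as an engineer would, in place of code of your own. Each camera call takes 0.05 s, during which the arm holds its last target. There are 200 camera calls.

## Task

The aluminium card tray holds two circuit boards: take the power board, the one with the tall finned heatsink, slide it out along its rails towards the open front of the tray until it is clear of the overhanging lips, then lift it at least 10 cm, without tipping it, so that I can look at its solder side. Finish while still holding it there, level and still, with only the gripper carrying it: do not put it down or let go. Do not force it against the lips, and leave the other board and the cup of screws where they are.

Things in the scene. Friction and masses are not known exactly. Their poses are not given: they have to be found in the camera images.
- heatsink (a point): Centre of the power board's heatsink: an upright block of aluminium fins at the board's middle, 24 mm thick along x, 64 mm long along y, 50 mm tall; this point is half-way up (25 mm above the board), 40 mm above the bench at first. Take it from above across its 24 mm. The board (about 0.3 kg) balances under this point. x points to the tray's rear, y left, z up, as the tray's within 2 degrees.
- board_rear_edge (a point): Middle of the rear (+x) edge of the loose power board, a green plate 140 mm (x) by 120 mm (y) by 3 mm, 70 mm behind and 26.5 mm below the heatsink's centre. The strip of its top 20 mm either side of the heatsink's middle in y is free; elsewhere stand capacitors and blocks up to 26 mm tall, and low connectors. Axes as the heatsink's.
- tray: Fixed aluminium tray, 300 mm (x) by 350 mm (y), plate 3 mm thick. Origin on the bench, 100 mm behind its front edge, midway across. x to its rear, away from the robot (turned up to 20 degrees), y left, z up. Two bays at y = +85 and -85 mm, either board in either. A board lies on rails 12 mm above the bench from x = -100 to 130 mm, its centre at about x = 50 mm; it slides out along -x, where nothing is in its way.
- left_bay_lips (a point): Point midway between the front ends of the two lips of the left (+y) bay, at the height of the lips' underside, 19 mm above the bench (tray x = 67, y = 85 mm). From here 68 mm to the rear, a side guide stands 2 to 4 mm beside each long edge of the board, its lip reaching 7 mm over the edge, 4 mm above the board; lip top 21 mm up. A rear stop is 5 to 12 mm behind the board.
- right_bay_lips (a point): The same point of the right (-y) bay (tray x = 67, y = -85 mm), which is alike. A board is clear of the lips once its rear edge is in front (-x) of this line: the heatsink's centre then is at tray x = -3 mm or less, a slide of about 55 mm.
- main_board_centre (a point): Centre of the other loose board, the flat main board, 140 x 120 x 3 mm, with a low silver shield (parts up to 10 mm above it), in the other bay; 13.5 mm above the bench. To be left alone.
- screw_cup_centre (a point): Centre of a small loose steel cup of screws, 29 mm across, 22 mm tall, standing on the tray plate in the 38 mm wide alley between the bays, near the front; its centre is 14 mm above the bench. To be left alone.
Not all that is in view belongs to the job. Leave any purple look-alike of the part that bears heatsink alone.

How it is judged:
By the outcome, as a careful person would: the job done as asked, in the order asked, and still so for the second after the job is handed in, while the arm keeps its last pose, push and grip.
It also fails if it takes over 37 s, if anything falls off the work surface, if the arm or the gripper's body presses on something with over 40 N, if the wrist force passes 120 N, or if a joint passes its speed limit or range.

## Working session

There is one attempt and no reset: what is moved stays moved. The work goes in short steps, Python scripts to look and compute and a tool call to move; the robot and the scene stay as the last step left them, time stands still between calls to the robot, and variables do not carry over. Pictures are saved under pics/ and viewed, about 8 in all and at most 12, crops included, and the job is handed in when it is done.

Besides the shell and the picture viewer there is one more tool, called after "Call:" as name(argument=value, ...), one argument or row to a line, values as JSON. drive_tool: Moves the arm, as the interface text tells. Its arguments: {"type":"object","properties":{"deltas":{"type":"array"},"force":{"type":"number"}},"required":["deltas"]}

```bash
mkdir -p pics; cat > h.py <<'E'
import numpy as np, cv2
from workcell import manip, snapshot, camera_model, nets
def ray(cam,uv,m=None):
    m=m or camera_model(cam);K,R,t=[np.array(m[k],float) for k in("K","R","t")]
    d=R.T@np.linalg.solve(K,[uv[0],uv[1],1.]);return -R.T@t,d
def onz(cam,uv,z,m=None):
    c,d=ray(cam,uv,m);return c+d*(z-c[2])/d[2]
def tri(obs):
    A=np.zeros((3,3));b=np.zeros(3)
    for cam,uv in obs:
        c,d=ray(cam,uv);d=d/np.linalg.norm(d);P=np.eye(3)-np.outer(d,d);A+=P;b+=P@c
    return np.linalg.solve(A,b)
def proj(cam,X):
    m=camera_model(cam);p=np.array(m["K"])@(np.array(m["R"])@np.array(X)+np.array(m["t"]));return p[:2]/p[2]
E
python3 - <<'E'
from h import *
Z=dict(heatsink=.04,board_rear_edge=.0135,tray=0,left_bay_lips=.019,right_bay_lips=.019,main_board_centre=.0135,screw_cup_centre=.014)
ims=[]
for c in("top","side"):
    im=snapshot(c);ims.append(im)
    m=camera_model(c);print(c,np.round(-np.array(m["R"]).T@np.array(m["t"]),3))
    for n,z in Z.items():
        for r in nets.pinpoint(c,n)[:3]: print(c,n,round(r["score"],2),np.round(r["uv"],1),np.round(onz(c,r["uv"],z),4))
cv2.imwrite("pics/a.png",ims[0]);cv2.imwrite("pics/b.png",ims[1])
print(manip.get_state(),manip.grip_point_offset)
E
```

```text
top [0.452 0.03  0.864]
top heatsink 0.97 [197.2 305.9] [0.301  0.2396 0.04  ]
top heatsink 0.89 [263.7 146.6] [0.6092 0.1141 0.04  ]
top heatsink 0.62 [424.6 280.6] [ 0.3462 -0.1999  0.04  ]
top board_rear_edge 0.88 [262.8 112.8] [0.6838 0.1189 0.0135]
top board_rear_edge 0.75 [441.8 252.2] [ 0.3996 -0.2434  0.0135]
top board_rear_edge 0.67 [225.3 331.3] [0.2462 0.1907 0.0135]
top tray 0.68 [303.3 171.3] [0.5658 0.0367 0.    ]
top main_board_centre 0.95 [347.5 145. ] [ 0.618  -0.0536  0.0135]
top screw_cup_centre 0.47 [304.4 182.9] [0.5403 0.0344 0.014 ]
side [ 0.258 -0.749  0.584]
side heatsink 0.9 [197.7 176.2] [0.3013 0.2277 0.04  ]
side heatsink 0.73 [257.5 306.4] [ 0.3405 -0.2161  0.04  ]
side heatsink 0.68 [340.5 175.4] [0.6128 0.1249 0.04  ]
side board_rear_edge 0.81 [368.1 183.7] [0.6773 0.1102 0.0135]
side board_rear_edge 0.74 [299.7 331.2] [ 0.3948 -0.263   0.0135]
side board_rear_edge 0.65 [175.4 202.5] [0.2429 0.1741 0.0135]
side tray 0.92 [332.9 215.8] [0.5601 0.0318 0.    ]
side main_board_centre 0.94 [369.6 227.8] [ 0.609  -0.0505  0.0135]
{'t': 0.8, 'q': array([-72.85311865,  35.2293235 ,  -0.72215545,  81.55382614,
         0.46445649,  63.21941323,  -2.31504148]), 'qvel': array([-0.04615112,  0.07752578, -0.02190562, -0.06433147,  0.03103493,
        0.00346919,  0.03281418]), 'joint_efforts': array([-8.63458740e-05, -4.69038391e+01,  2.59018717e-01, -1.71332127e+01,
        1.00698613e-02,  1.51747317e-03, -1.44146103e-06]), 'tcp_pos': array([0.20799654, 0.615806  , 0.23132392]), 'ee_rot': array([ 1.79999732e+02, -1.94219560e-03,  1.61337254e+02]), 'contact_force': array([-0.07662558, -0.55812139,  1.07433416]), 'moment': array([-0.03633856, -0.00411231,  0.04989473]), 'grip_width': 0.9991837090170558} 0.0187
```

```bash
python3 - <<'E'
from h import *
a=cv2.imread("pics/a.png");b=cv2.imread("pics/b.png")
cv2.imwrite("pics/c.png",np.vstack([cv2.resize(a[80:290,160:480],None,fx=2.2,fy=2.2,interpolation=2)[:, :704][:300*1],cv2.resize(b[100:340,160:480],(704,300))]) if 0 else cv2.resize(a[70:290,180:480],None,fx=2.6,fy=2.6,interpolation=2))
cv2.imwrite("pics/d.png",cv2.resize(b[120:340,230:520],None,fx=2.6,fy=2.6,interpolation=2))
print("tri hs",tri([("top",[263.7,146.6]),("side",[340.5,175.4])]))
print("tri re",tri([("top",[262.8,112.8]),("side",[368.1,183.7])]))
print("tri mb",tri([("top",[347.5,145]),("side",[369.6,227.8])]))
print("tri tray",tri([("top",[303.3,171.3]),("side",[332.9,215.8])]))
for c,i in(("top",0),("side",0)):
    for n in("heatsink","main_board_centre","tray","screw_cup_centre"):
        for r in nets.outline_of(c,n)[:4]:
            p=cv2.findNonZero(r["region"].astype(np.uint8)); print(c,n,round(r["score"],2),np.round(r["uv"],1),[np.round(v,1) for v in cv2.minAreaRect(p)])
E
```

```text
tri hs [0.60798294 0.11332095 0.04722846]
tri re [0.68396176 0.12010091 0.00694093]
tri mb [ 0.61327592 -0.052008    0.01457965]
tri tray [ 0.56439037  0.03726452 -0.00428914]
top heatsink 0.95 [200.5 304.7] [array([198.3, 304.8]), array([72.1, 62.9]), np.float64(45.0)]
top heatsink 0.72 [260.8 152.3] [array([263., 147.]), array([60., 68.]), np.float64(-0.0)]
top heatsink 0.69 [423.2 276.7] [array([421.6, 280.5]), array([60.3, 69.8]), np.float64(38.7)]
top main_board_centre 0.81 [347.1 149.3] [array([346.5, 149.5]), array([69., 61.]), np.float64(90.0)]
top tray 0.92 [307.3 146.1] [array([303.5, 147.5]), array([151., 173.]), np.float64(90.0)]
top tray 0.66 [263.5 149.7] [array([262. , 147.5]), array([69., 60.]), np.float64(90.0)]
top screw_cup_centre 0.48 [306.3 180.3] [array([304.7, 182.1]), array([13., 13.]), np.float64(26.6)]
side heatsink 0.93 [195.8 185.2] [array([196.5, 186. ]), array([70.3, 43.4]), np.float64(14.0)]
side heatsink 0.9 [338.2 182.8] [array([340.3, 184.1]), array([44.2, 58.9]), np.float64(62.5)]
side heatsink 0.81 [258.8 320.1] [array([258.1, 318.3]), array([88.2, 73.2]), np.float64(24.9)]
side main_board_centre 0.79 [365.2 230.1] [array([370.4, 229.9]), array([39.5, 78.7]), np.float64(79.7)]
side screw_cup_centre 0.56 [326.8 214.6] [array([325. , 211.5]), array([12., 13.]), np.float64(0.0)]
side screw_cup_centre 0.31 [360.8 210.5] [array([365.5, 214.7]), array([103. , 174.1]), np.float64(77.5)]
```

View pics/c.png

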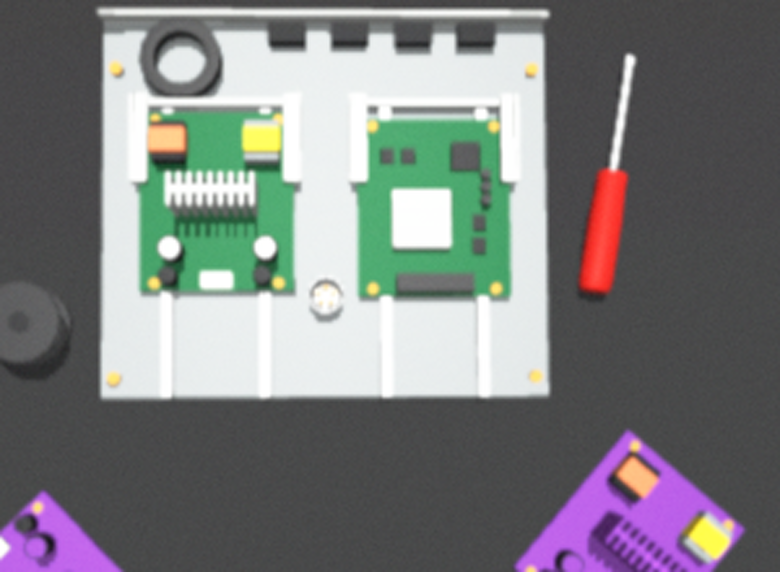

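View pics/b.png

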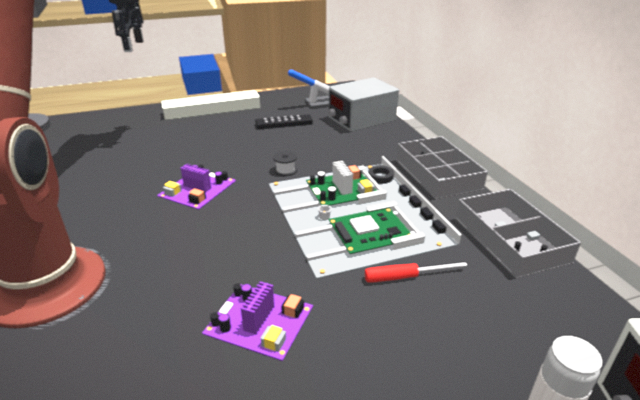

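The heatsink class shows up at three places in the top view. (197,306) and (424,280) are purple look-alikes lying on the bench. (264,147) is the green board with the grey finned block, in the tray's left bay, and that one matches the description. The crop c.png confirms it: the heatsink is at crop (210,195), the main board with its shield is to the right at (422,218), and the cup is at (326,297).

```bash
python3 - <<'E'
from h import *
P=lambda x,y,z:onz("top",[180+x/2.6-.3,70+y/2.6-.3],z)
fl,fr=P(101,397,.003),P(549,397,.003)
print(fl,fr,np.linalg.norm(fl-fr)); d=fl-fr; yaw=np.degrees(np.arctan2(-d[0],d[1]));print("tray yaw",yaw)
for z,l in((.021,[(138,183),(292,184),(359,183),(511,183)]),(.0135,[(140,293),(294,294)]),(.015,[(166,397),(166,296),(484,397),(484,300)]),(.065,[(166,172),(255,172),(166,200),(255,200)])):
    for p in l: print(z,p,P(*p,z).round(4))
m=camera_model("top");print(np.array(m["R"]).round(3))
# refine hs: sub-pix fit via color top face
E
```

```text
[0.46108726 0.20837189 0.003     ] [ 0.4601829  -0.14260539  0.003     ] 0.3509784470771012
tray yaw -0.14763318879296647
0.021 (138, 183) [0.6259 0.178  0.021 ]
0.021 (292, 184) [0.6255 0.0592 0.021 ]
0.021 (359, 183) [0.6264 0.0072 0.021 ]
0.021 (511, 183) [ 0.6268 -0.1113  0.021 ]
0.0135 (140, 293) [0.5414 0.177  0.0135]
0.0135 (294, 294) [0.5406 0.0579 0.0135]
0.015 (166, 397) [0.4608 0.1562 0.015 ]
0.015 (166, 296) [0.5389 0.1567 0.015 ]
0.015 (484, 397) [ 0.4602 -0.0895  0.015 ]
0.015 (484, 300) [ 0.5358 -0.0902  0.015 ]
0.065 (166, 172) [0.625  0.1499 0.065 ]
0.065 (255, 172) [0.6252 0.0848 0.065 ]
0.065 (166, 200) [0.6043 0.1498 0.065 ]
0.065 (255, 200) [0.6045 0.0848 0.065 ]
[[-0.003 -1.     0.028]
 [-0.998  0.001 -0.057]
 [ 0.057 -0.028 -0.998]]
```

Call:
drive_tool(
  deltas=[
    {"x":-45,"y":-3.5,"rz":4,"hand":-1},
    {"x":-45,"y":-3.5,"rz":4,"hand":-1},
    {"x":-45,"y":-3.5,"rz":4,"hand":-1},
    {"x":-45,"y":-3.5,"rz":4,"hand":-1},
    {"x":-45,"y":-3.5,"rz":4,"hand":-1},
  ],
  force=60,
)

```text
schema error: expected keys x, y, z, rx, ry, rz, hand
```

Call:
drive_tool(
  deltas=[
    {"x":-45,"y":-3.5,"rz":4,"hand":-1},
    {"x":-45,"y":-3.5,"rz":4,"hand":-1},
    {"x":-45,"y":-3.5,"rz":4,"hand":-1},
    {"x":-45,"y":-3.5,"rz":4,"hand":-1},
    {"x":-45,"y":-3.5,"rz":4,"hand":-1},
  ],
)

```text
schema error: expected keys x, y, z, rx, ry, rz, hand
```

Call:
drive_tool(
  deltas=[
    {"x":-45,"y":-3.5,"rz":4,"hand":-1},
    {"x":-45,"y":-3.5,"rz":4,"hand":-1},
    {"x":-45,"y":-3.5,"rz":4,"hand":-1},
    {"x":-45,"y":-3.5,"rz":4,"hand":-1},
    {"rz":8,"hand":-1},
  ],
)

```text
schema error: expected keys x, y, z, rx, ry, rz, hand
```

All seven keys have to be in every row.

Call:
drive_tool(
  deltas=[
    {"x":-45,"y":-3.5,"z":0,"rx":0,"ry":0,"rz":4,"hand":-1},
    {"x":-45,"y":-3.5,"z":0,"rx":0,"ry":0,"rz":4,"hand":-1},
    {"x":-45,"y":-3.5,"z":0,"rx":0,"ry":0,"rz":4,"hand":-1},
    {"x":-45,"y":-3.5,"z":0,"rx":0,"ry":0,"rz":4,"hand":-1},
    {"x":-45,"y":-3.5,"z":0,"rx":0,"ry":0,"rz":4,"hand":-1},
  ],
  force=60,
)

```text
t: 1.7
tcp_pos: [0.4019, 0.4988, 0.2313]
ee_rot: [180.0, 0.0, 141.2]
contact_force: [0.4, 0.5, 0.0]
grip_width: 0.998
```

Call:
drive_tool(
  deltas=[
    {"x":-45,"y":-3.5,"z":0,"rx":0,"ry":0,"rz":4,"hand":-1},
    {"x":-45,"y":-3.5,"z":0,"rx":0,"ry":0,"rz":4,"hand":-1},
    {"x":-45,"y":-3.5,"z":0,"rx":0,"ry":0,"rz":4,"hand":-1},
    {"x":-45,"y":-3.5,"z":0,"rx":0,"ry":0,"rz":4,"hand":-1},
    {"x":-45,"y":-3.5,"z":0,"rx":0,"ry":0,"rz":4,"hand":-1},
  ],
)

```text
t: 2.2
tcp_pos: [0.5425, 0.3236, 0.2313]
ee_rot: [180.0, -0.0, 121.2]
contact_force: [0.0, 0.7, 0.8]
grip_width: 1.001
```

Call:
drive_tool(
  deltas=[
    {"x":-45,"y":-3.5,"z":0,"rx":0,"ry":0,"rz":6,"hand":-1},
    {"x":-45,"y":-3.5,"z":0,"rx":0,"ry":0,"rz":6,"hand":-1},
    {"x":-45,"y":-3.5,"z":0,"rx":0,"ry":0,"rz":6,"hand":-1},
    {"x":-40,"y":-3.5,"z":0,"rx":0,"ry":0,"rz":6,"hand":-1},
    {"x":0,"y":0,"z":0,"rx":0,"ry":0,"rz":6,"hand":-1},
  ],
)

```text
t: 2.7
tcp_pos: [0.597, 0.1489, 0.2321]
ee_rot: [179.9, 0.4, 90.3]
contact_force: [-0.5, -0.1, 0.2]
grip_width: 1.0
```

Call:
drive_tool(
  deltas=[
    {"x":-16,"y":7,"z":40,"rx":0,"ry":0,"rz":0.3,"hand":-1},
    {"x":-15,"y":7,"z":40,"rx":0,"ry":0,"rz":0,"hand":-1},
    {"x":0,"y":0,"z":0,"rx":0,"ry":0,"rz":0,"hand":-1},
    {"x":0,"y":0,"z":0,"rx":0,"ry":0,"rz":0,"hand":-1},
  ],
)

```text
t: 3.1
tcp_pos: [0.6098, 0.1288, 0.1515]
ee_rot: [-179.9, -0.0, 91.0]
contact_force: [-0.2, 0.2, 1.5]
grip_width: 0.994
```

```bash
python3 - <<'E'
from h import *
s=manip.get_state();print(s["tcp_pos"],s["ee_rot"],s["t"],s["q"].round(1))
m=camera_model("wrist");im=snapshot("wrist");cv2.imwrite("pics/w.png",im)
for n,z in dict(heatsink=.04,board_rear_edge=.0135,left_bay_lips=.019).items():
    for r in nets.pinpoint("wrist",n)[:3]: print(n,round(r["score"],2),np.round(r["uv"],1),onz("wrist",r["uv"],z,m).round(4))
print("tcp proj",proj("wrist",s["tcp_pos"]),"exp top corners",[proj("wrist",[.611+a*.012,.1174+b*.032,.065]).round(0) for a in(-1,1) for b in(-1,1)])
E
```

```text
[0.60982629 0.12882064 0.15148587] [-1.79945477e+02 -2.00832340e-02  9.10126541e+01] 3.1 [-24.2  38.4  17.4  92.1 -13.7  51.7  -0.8]
heatsink 0.57 [325. 210.] [0.6165 0.1138 0.04  ]
board_rear_edge 0.61 [388.9 197.6] [0.6817 0.1189 0.0135]
left_bay_lips 0.73 [322.5 212.5] [0.6147 0.1037 0.019 ]
tcp proj [316.28363809 252.1571301 ] exp top corners [array([303., 250.]), array([303., 180.]), array([330., 251.]), array([333., 180.])]
```

View pics/w.png

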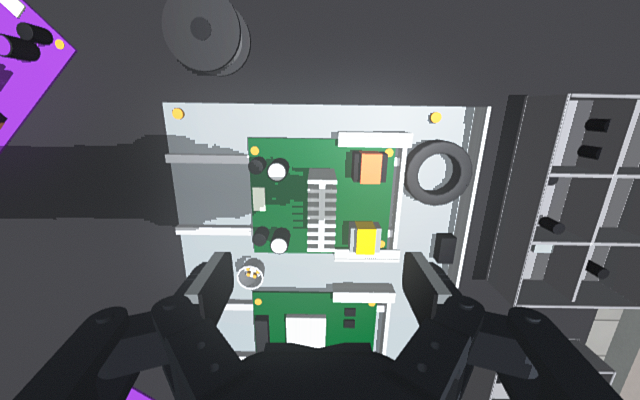

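The wrist view shows the grey finned heatsink at about (322,210). It stands between the open fingers, which are at (215,290) and (420,285). The combined estimates put its centre at (0.613, 0.118).

Call:
drive_tool(
  deltas=[
    {"x":-6,"y":2,"z":30,"rx":0,"ry":0,"rz":1,"hand":-1},
    {"x":-5,"y":1,"z":30,"rx":0,"ry":0,"rz":0,"hand":-1},
    {"x":0,"y":0,"z":0,"rx":0,"ry":0,"rz":0,"hand":-1},
    {"x":0,"y":0,"z":0,"rx":0,"ry":0,"rz":0,"hand":-1},
  ],
)

```text
t: 3.7
tcp_pos: [0.6135, 0.1183, 0.0925]
ee_rot: [179.9, -0.0, 90.1]
contact_force: [-0.2, -0.1, -0.7]
grip_width: 0.999
```

Call:
drive_tool(
  deltas=[
    {"x":0,"y":0,"z":20,"rx":0,"ry":0,"rz":0,"hand":-1},
    {"x":0,"y":0,"z":20,"rx":0,"ry":0,"rz":0,"hand":-1},
    {"x":0,"y":0,"z":16,"rx":0,"ry":0,"rz":0,"hand":-1},
    {"x":0,"y":0,"z":8,"rx":0,"ry":0,"rz":0,"hand":-1},
    {"x":0,"y":0,"z":0,"rx":0,"ry":0,"rz":0,"hand":-1},
  ],
)

```text
t: 4.2
tcp_pos: [0.6128, 0.1178, 0.0271]
ee_rot: [-180.0, -0.0, 90.1]
contact_force: [0.0, -0.7, 0.4]
grip_width: 1.001
```

```bash
python3 - <<'E'
from h import *
s=manip.get_state();print(s["tcp_pos"],s["ee_rot"],s["contact_force"])
w=snapshot("wrist");b=snapshot("side")
cv2.imwrite("pics/e.png",np.hstack([cv2.resize(w[130:400,180:460],(400,386)),cv2.resize(b[120:250,270:405],(400,386),interpolation=2)]))
E
```

```text
[0.61278024 0.11782804 0.0270677 ] [-1.79956071e+02 -2.91545621e-03  9.00624783e+01] [ 0.00817976 -0.68080897  0.38264092]
```

View pics/e.png

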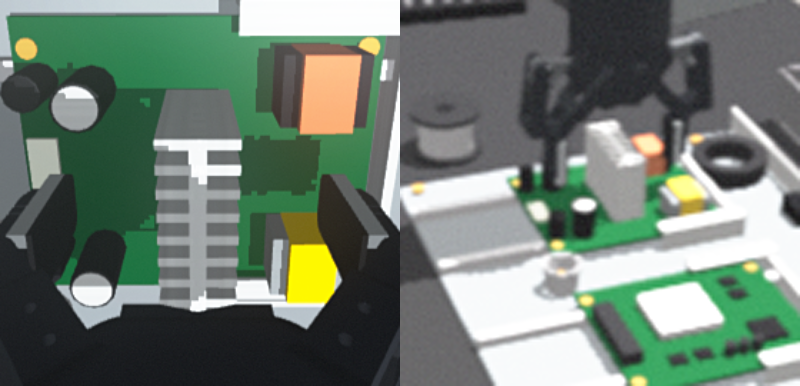

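The heatsink sits centred between the fingers (crop column 197, with pads at 75 and 320), so I'm closing.

Call:
drive_tool(
  deltas=[
    {"x":0,"y":0,"z":0,"rx":0,"ry":0,"rz":0,"hand":1},
    {"x":0,"y":0,"z":0,"rx":0,"ry":0,"rz":0,"hand":1},
    {"x":0,"y":0,"z":0,"rx":0,"ry":0,"rz":0,"hand":1},
    {"x":0,"y":0,"z":0,"rx":0,"ry":0,"rz":0,"hand":1},
    {"x":0,"y":0,"z":0,"rx":0,"ry":0,"rz":0,"hand":1},
  ],
  force=60,
)

```text
t: 4.8
tcp_pos: [0.6134, 0.1175, 0.0277]
ee_rot: [179.9, -0.0, 90.0]
contact_force: [0.3, 0.2, 0.3]
grip_width: 0.272
```

Call:
drive_tool(
  deltas=[
    {"x":0,"y":0,"z":0,"rx":0,"ry":0,"rz":0,"hand":1},
    {"x":0,"y":0,"z":0,"rx":0,"ry":0,"rz":0,"hand":1},
    {"x":0,"y":0,"z":0,"rx":0,"ry":0,"rz":0,"hand":1},
    {"x":0,"y":0,"z":0,"rx":0,"ry":0,"rz":0,"hand":1},
  ],
)

```text
t: 5.2
tcp_pos: [0.6134, 0.1175, 0.0276]
ee_rot: [180.0, -0.0, 90.0]
contact_force: [-0.3, 0.1, 3.2]
grip_width: 0.272
```

Call:
drive_tool(
  deltas=[
    {"x":0,"y":-3,"z":0,"rx":0,"ry":0,"rz":0,"hand":1},
    {"x":0,"y":-5,"z":0,"rx":0,"ry":0,"rz":0,"hand":1},
    {"x":0,"y":-6,"z":0,"rx":0,"ry":0,"rz":0,"hand":1},
    {"x":0,"y":-6,"z":0,"rx":0,"ry":0,"rz":0,"hand":1},
  ],
)

```text
t: 5.6
tcp_pos: [0.5932, 0.1174, 0.0276]
ee_rot: [179.9, 0.0, 90.0]
contact_force: [3.4, 0.1, 2.4]
grip_width: 0.273
```

Call:
drive_tool(
  deltas=[
    {"x":0,"y":-8,"z":0,"rx":0,"ry":0,"rz":0,"hand":1},
    {"x":0,"y":-8,"z":0,"rx":0,"ry":0,"rz":0,"hand":1},
    {"x":0,"y":-8,"z":0,"rx":0,"ry":0,"rz":0,"hand":1},
    {"x":0,"y":-8,"z":0,"rx":0,"ry":0,"rz":0,"hand":1},
    {"x":0,"y":-8,"z":0,"rx":0,"ry":0,"rz":0,"hand":1},
  ],
)

```text
t: 6.1
tcp_pos: [0.5528, 0.1175, 0.0276]
ee_rot: [179.9, -0.0, 90.0]
contact_force: [3.5, 0.6, 5.4]
grip_width: 0.275
```

Call:
drive_tool(
  deltas=[
    {"x":0,"y":-6,"z":0,"rx":0,"ry":0,"rz":0,"hand":1},
    {"x":0,"y":-6,"z":0,"rx":0,"ry":0,"rz":0,"hand":1},
    {"x":0,"y":-3,"z":0,"rx":0,"ry":0,"rz":0,"hand":1},
    {"x":0,"y":0,"z":0,"rx":0,"ry":0,"rz":0,"hand":1},
    {"x":0,"y":0,"z":0,"rx":0,"ry":0,"rz":0,"hand":1},
  ],
)

```text
t: 6.6
tcp_pos: [0.5375, 0.1175, 0.0276]
ee_rot: [-180.0, -0.0, 90.0]
contact_force: [3.5, 0.3, 6.9]
grip_width: 0.271
```

```bash
python3 - <<'E'
from h import *
w=snapshot("wrist");b=snapshot("side");t=snapshot("top")
cv2.imwrite("pics/f.png",np.hstack([cv2.resize(w[100:400,160:480],(400,375)),cv2.resize(b[120:250,270:405],(390,375),interpolation=2)]))
for c in("side","wrist"):
  for r in nets.pinpoint(c,"board_rear_edge")[:3]: print(c,round(r["score"],2),onz(c,r["uv"],.0135).round(4))
E
```

```text
side 0.94 [ 0.3901 -0.263   0.0135]
side 0.73 [0.5998 0.1071 0.0135]
side 0.64 [0.2451 0.1776 0.0135]
wrist 0.72 [0.6057 0.1173 0.0135]
```

View pics/f.png

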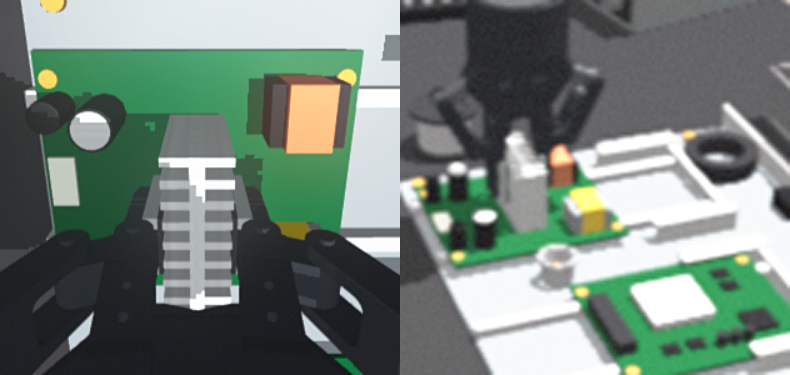

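The board is out. Its rear edge is at x≈0.606, about 20 mm in front of the lips at x≈0.627, and the cup and main board haven't moved. I'm lifting now, gently at first.

Call:
drive_tool(
  deltas=[
    {"x":0,"y":0,"z":-2,"rx":0,"ry":0,"rz":0,"hand":1},
    {"x":0,"y":0,"z":-4,"rx":0,"ry":0,"rz":0,"hand":1},
    {"x":0,"y":0,"z":-7,"rx":0,"ry":0,"rz":0,"hand":1},
    {"x":0,"y":0,"z":-10,"rx":0,"ry":0,"rz":0,"hand":1},
    {"x":0,"y":0,"z":-10,"rx":0,"ry":0,"rz":0,"hand":1},
  ],
  force=70,
)

```text
t: 7.35
tcp_pos: [0.5372, 0.1174, 0.0608]
ee_rot: [-179.9, 0.0, 90.0]
contact_force: [0.5, 0.3, -2.5]
grip_width: 0.271
```

Call:
drive_tool(
  deltas=[
    {"x":0,"y":0,"z":-12,"rx":0,"ry":0,"rz":0,"hand":1},
    {"x":0,"y":0,"z":-12,"rx":0,"ry":0,"rz":0,"hand":1},
    {"x":0,"y":0,"z":-12,"rx":0,"ry":0,"rz":0,"hand":1},
    {"x":0,"y":0,"z":-12,"rx":0,"ry":0,"rz":0,"hand":1},
    {"x":0,"y":0,"z":-12,"rx":0,"ry":0,"rz":0,"hand":1},
  ],
)

```text
t: 7.85
tcp_pos: [0.5379, 0.1174, 0.1215]
ee_rot: [180.0, -0.0, 90.0]
contact_force: [0.1, 0.0, -3.3]
grip_width: 0.27
```

Call:
drive_tool(
  deltas=[
    {"x":0,"y":0,"z":-12,"rx":0,"ry":0,"rz":0,"hand":1},
    {"x":0,"y":0,"z":-12,"rx":0,"ry":0,"rz":0,"hand":1},
    {"x":0,"y":0,"z":-10,"rx":0,"ry":0,"rz":0,"hand":1},
    {"x":0,"y":0,"z":-6,"rx":0,"ry":0,"rz":0,"hand":1},
    {"x":0,"y":0,"z":-3,"rx":0,"ry":0,"rz":0,"hand":1},
  ],
)

```text
t: 8.35
tcp_pos: [0.5381, 0.1175, 0.164]
ee_rot: [180.0, -0.0, 90.0]
contact_force: [0.5, -0.6, -2.4]
grip_width: 0.273
```

Call:
drive_tool(
  deltas=[
    {"x":0,"y":0,"z":0,"rx":0,"ry":0,"rz":0,"hand":1},
    {"x":0,"y":0,"z":0,"rx":0,"ry":0,"rz":0,"hand":1},
    {"x":0,"y":0,"z":0,"rx":0,"ry":0,"rz":0,"hand":1},
    {"x":0,"y":0,"z":0,"rx":0,"ry":0,"rz":0,"hand":1},
    {"x":0,"y":0,"z":0,"rx":0,"ry":0,"rz":0,"hand":1},
  ],
)

```text
t: 8.85
tcp_pos: [0.5378, 0.1174, 0.163]
ee_rot: [-180.0, 0.0, 90.0]
contact_force: [-0.1, -0.1, -2.9]
grip_width: 0.273
```

```bash
python3 - <<'E'
from h import *
w=snapshot("wrist");b=snapshot("side");t=snapshot("top")
cv2.imwrite("pics/g.png",np.hstack([cv2.resize(w[100:400,160:480],(400,375)),cv2.resize(b[80:250,240:421],(400,375),interpolation=2)]))
for n,z in(("main_board_centre",.0135),("screw_cup_centre",.014)):
  for c in("top","side"):
    for r in nets.pinpoint(c,n)[:1]: print(c,n,round(r["score"],2),onz(c,r["uv"],z).round(4))
s=manip.get_state();print(s["tcp_pos"],s["ee_rot"],s["contact_force"],s["moment"],s["grip_width"],abs(s["qvel"]).max(),s["t"])
E
```

```text
top main_board_centre 0.61 [ 0.611  -0.0497  0.0135]
side main_board_centre 0.58 [ 0.6136 -0.0517  0.0135]
top screw_cup_centre 0.69 [0.5434 0.0275 0.014 ]
side screw_cup_centre 0.54 [0.5482 0.0292 0.014 ]
[0.53798222 0.11742731 0.1633064 ] [-1.79999713e+02  3.75481824e-03  9.00350572e+01] [ 0.3637107  -1.02083669 -2.88678894] [-0.01622643 -0.02884177  0.02835204] 0.2702967575832801 0.12547927396636893 9.2
```

View pics/g.png

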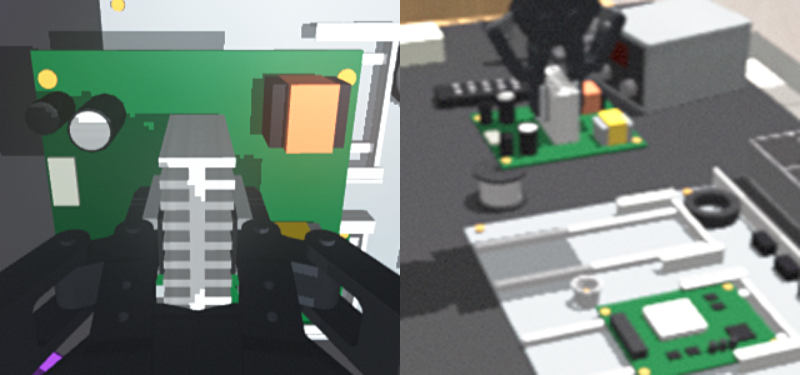

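The board hangs free and level: the wrist view matches the one from before the lift. The cup and main board are where they were. I'm handing the job in.

```bash
python3 -c "
from workcell import manip
print(manip.job_done())"
```

```text
the job is handed in; nothing more can be done
None
```

The power board is out of the tray and held level about 13.5 cm above its rails, with only the gripper carrying it. It was the green board in the left bay. I gripped it across its heatsink and slid it about 76 mm straight out, then lifted it. The job was handed in at about 9.2 s of the 37 s allowed.

**Last checks**
- **Clear of the lips:** before the lift, the rear edge was at x ≈ 0.600–0.606 m, about 20 mm or more in front of the lips at x ≈ 0.627 m. The sideways force during the slide stayed near 3.5 N, so it was not forced against them.
- **Hold:** the wrist reads 2.9 N, which matches the 0.3 kg board. The moment is near zero, the jaws are steady at about 23 mm, and the arm is still.
- **Level:** the wrist picture of the board is the same before and after the lift, so it has not tipped or slipped. I judged this by eye and did not measure the board's tilt.
- **Other things:** the main board and the cup look untouched in the pictures. The networks put the main board within about 8 mm and the cup within about 8 mm of their first readings. The readings scatter by several millimetres, so I take this as noise.

**Disagreements:** the estimates of the heatsink's x position differed by up to about 8 mm (0.608 to 0.6165 m). I used 0.613 m, and the close-up wrist view showed the heatsink centred between the fingers before I closed them. My first three move calls were refused for missing keys, so they moved nothing.

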